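Set the skewer bar and hold in the grill's pilot button

TASK

Get the skewer grill ready for lighting: lay the loose square bar from the counter across the grill into the rear pair of notches, centred so that both ends overhang, without dropping it, and let go of it. Then push the pilot button on the gas valve all the way in with the fingers, firmly but without forcing it, and finish while still holding it fully in, so that I can light the pilot. Leave the front bar in its notches and do not shift the bowl, the shaker or the sauce pot.

Things in the scene. Friction and masses are not known exactly. Their poses are not given: they have to be found in the camera images.
- grill: Fixed open-topped steel trough grill, 190 (x) x 300 mm (y), nothing inside above 100 mm. Origin: centre of underside on the counter, z up, +x to the rear, away from the robot. Two 10 mm end plates at y = +-145 mm carry bars in 3 V notches, x = -60 (front), 15 (middle, stays empty), 60 (rear): 18 mm wide at the floor, 140 mm up; 29 mm at the mouth, 152 mm up. Gas valve beyond the -y end.
- rear_notch_left (a point): Middle of the floor of the rear notch in the grill's +y end plate, 140 mm above the counter; z up, axes as the grill's.
- rear_notch_right (a point): Middle of the floor of the rear notch in the grill's -y end plate, 140 mm above the counter; z up, axes as the grill's.
- bar: The loose bar to be laid: square dark steel tube with closed ends, 350 x 16 x 16 mm, 0.3 to 0.45 kg, lying on the counter left of the grill, roughly at right angles to it. Origin at its centre, x along its length.
- front_bar: An identical bar already lying in the front pair of notches. Origin at its centre, x along its length. To be left there.
- pilot_button (a joint): Travel of the pilot button, 0 = out, 0.008 m = fully in. It is pushed straight down and springs back when let go: 5 N starts it moving, 13 N holds it at the stop.
- button_face (a point): Centre of the pilot button's top face, moving with it, z up: a black cylinder, 24 mm in diameter, standing 16 mm out of a 36 mm wide steel collar on top of the gas valve, at x = -20, y = -235 mm of the grill. The face is 149 mm above the counter when out, 141 mm when fully in.
- bowl: Stainless bowl with cut bamboo shoot, 140 mm in diameter, 62 mm high, on the robot's right, near the gas valve. Origin: centre of its underside. Leave alone.
- shaker: Steel salt shaker, 58 mm in diameter, 93 mm high, between the robot and the grill. Origin: centre of its underside. Leave alone.
- sauce_pot: Brown earthenware sauce pot with wooden lid, 84 mm in diameter, 118 mm high, between the robot and the grill, left of the shaker. Origin: centre of its underside. Leave alone.

How it is judged:
On the way, in this order (a step that is already met when the one before it is completed fails the run):
1. the bar lies in the rear pair of notches, overhanging at both ends, let go and at rest (x of bar in the frame of grill between 0.053 and 0.067 m and y of bar in the frame of grill between -0.018 and 0.018 m and z of bar in the frame of grill between 0.144 and 0.152 m and angle between the x axis of bar and the y axis of grill, either way round below 0.03 rad and contact force between the fingers and bar below 0.3 N and linear speed of bar below 0.02 m/s), for 0.3 s.
2. the pilot button is pushed fully in with the fingers and kept in for a second (value of joint pilot_button above 0.007 m and contact force between the fingers and pilot_button above 8 N), for 1 s.
At the end, for the whole second after the job is handed in: For the last second the fingers hold the button in over 7 of 8 mm, with over 8 N. The bar rests untouched in the rear notches: centre within 7 mm across, 18 mm lengthwise, 4 mm of seated height (148 mm), parallel within 0.03 rad. The front bar is seated, within 20 mm lengthwise (all of step 1 and all of step 2 and contact force between anything else and bar above 1 N and contact force between the arm and bar below 0.3 N and x of front_bar in the frame of grill between -0.067 and -0.053 m and z of front_bar in the frame of grill between 0.144 and 0.152 m and y of front_bar in the frame of grill between -0.02 and 0.02 m); the arm keeps its last pose, push and grip.
It fails at once if the bar is dropped (let go more than 20 mm above its seat) (contact force between anything else and bar below 0.05 N and height (world z) of bar above 0.168 m and linear speed of bar above 0.1 m/s).
It fails at once if the button is forced with more than 50 N (contact force between anything else and pilot_button above 50 N).
It fails at once if the front bar is shifted by more than 15 mm (distance of front_bar from where it was at the start of the episode above 0.015 m).
It fails at once if the bowl, the shaker or the sauce pot is shifted by more than 20 mm (distance of any of bowl, shaker, sauce_pot from where it was at the start of the episode above 0.02 m).
It also fails if it takes over 61 s, if anything falls off the work surface, if the arm or the gripper's body presses on something with over 40 N, if the wrist force passes 120 N, or if a joint passes its speed limit or range.

ROBOT

A 6-joint arm with a two-finger parallel gripper is mounted at the origin on the work surface. World frame = base frame: x ahead of the robot, y to its left, z up, the work surface at z = 0. Lengths are in m, angles in rad, forces in N, time in s.
With the tool pointing down it reaches from about 0.375 to 0.75 m from the base axis. Payload 9 kg.
Tool frame: the origin (TCP) lies on the centre line of the jaws, within the pads' length; the fingertips stand 11 mm ahead of it and the grasp point (between the pads) lies 8 mm behind it (tcp_to_tips is the distance from the TCP to the fingertips, in m); y points along the fingers, z is the direction in which the jaws open and shut, and the axes are right-handed (so a half turn about y gives the same grasp; the last joint's range is limited). The gripper opens to 85 mm and grips with 20 to 120 N. Pads are 22 mm wide; open, the fingers measure 114 mm over their backs; the gripper's body (76 mm by 85 mm) begins 54 mm behind the grasp point. The pads swing forward as they close: fully open they stand 13 mm farther back than shut.
Start: joints at [-1.479, 0.104, 0.097, 1.564, 0, 1.353], TCP at [0.183, -0.571, 0.211] pointing down, gripper open.
Joint ranges: [-2.99, 2.99], [-0.84, 1.86], [-1.1, 1.16], [-1.84, 2.11], [-1.51, 1.56], [-3.14, 3.14]. Speed limits (rad/s): [2.22, 2.22, 2.57, 3.14, 3.14, 3.14].

INTERFACE

Orientations are given as [roll, pitch, yaw] about the fixed x, y, z axes, in that order (R = Rz(yaw) Ry(pitch) Rx(roll)).
In Python, from plant import sense, get_image, camera_model, job_done, masks_of, tcp_to_tips gives the robot as it stands.
- The arm moves only by the tool jog_arm, never from a script. Its argument "series" is a list of rows, each a list of 3 entries, a list of its own where there are three numbers: the shift along the tool's x, y, z in m, then the turn, a rotation vector about the tool's x, y, z in rad, then the finger opening in m, from 0 to 0.0854. In form: [[[x, y, z], [ax, ay, az], jaw], ...]. A call has 1 to 20 rows; each row shifts and turns the commanded pose from where the row before left it, along the tool's axes as they then stand; what a row does not reach is not made up. A row lasts 1/8 s, in which the tool goes at most 62.5 mm and 10.7 degrees, less where a joint would pass 70% of its speed; a pose out of reach is approached as far as the arm can. A call with a gripper value outside its range is refused whole. The fingers move at their own pace and stop on an object; "newtons" is the grip in N (left out, the last holds). Time passes only in rows, so rows that do not move let the fingers close. It gives the time, the measured TCP pose, the force and the opening at its end, in the units of the state.
- sense(): the state, without advancing time (a new reading comes with each control period).
- get_image(name): name is "side" or "top"; returns (picture, depth): 480x640x3 uint8, blue, green, red; 480x640 float32, m along the optical axis (not along the pixel's ray), 0 where there is no reading.
- camera_model(name): a dict with "mtx" (3x3 intrinsics, pixels), "camera_from_world" (4x4, takes a point from world to camera coordinates). Camera axes: x right, y down, z forward; pixel columns grow to the right and rows downward; lengths in m; the calibration is good to about 2 mm. A picture is of the moment at which its call begins. camera_model takes no time and is no camera call.
- job_done(): hands the job in, once; it reports no verdict.
Trained networks look in the newest picture that a camera, given by its name, has taken for a name from the list of things; names that differ only in an ending like _2 or _b are one class to them, and where a whole thing is asked for, a point or a joint stands for the part that bears it (a point fixed in the world has none). Each returns a list of dicts, best first, with "p" (0 to 1); they miss things now and then, are a little off and sometimes report something else, mostly with a low value. They report only what shows in the picture. A call takes as long as a camera call.
- masks_of(camera, thing): "region" (480x640 bool, what is visible of it) and "centre" ([column, row] in pixels, amid what is visible of it).
The state is a dict: "time_s": time; "q": joint angles; "qd": joint speeds; "effort": joint torques, N m; "ee_pos": TCP position; "tool_rot": TCP orientation; "ft_force": force on the tool from outside, world axes, zero at the start; "ft_torque": the same for the moment, N m; "gripper_width": finger opening in m.
Only numpy, scipy, OpenCV 4.12 (cv2) and the standard library are available. Lean on these libraries where they do the work, as an engineer would, in place of code of your own. Each camera call takes 0.05 s, during which the arm holds its last target. There are 200 camera calls.

## Working session

There is one attempt and no reset: what is moved stays moved. The work goes in short steps, Python scripts to look and compute and a tool call to move; the robot and the scene stay as the last step left them, time stands still between calls to the robot, and variables do not carry over. Pictures are saved under pics/ and viewed, about 8 in all and at most 12, crops included, and the job is handed in when it is done.

Besides the shell and the picture viewer there is one more tool, called after "Request:" by a JSON object that holds its "op" and its "data". jog_arm: Moves the arm, as the interface text tells. Its arguments: {"type":"object","properties":{"series":{"type":"array","items":{"type":"array"}},"newtons":{"type":"number"}},"required":["series"]}

```bash
mkdir -p pics; ls
cat > h.py <<'E'
import numpy as np, cv2
from plant import *
def cloud(cam,d):
    m=camera_model(cam);K=np.array(m["mtx"]);T=np.linalg.inv(np.array(m["camera_from_world"]))
    v,u=np.mgrid[:480,:640]
    P=np.stack([(u-K[0,2])/K[0,0]*d,(v-K[1,2])/K[1,1]*d,d,np.ones_like(d)],-1)
    W=(P@T.T)[...,:3]; W[d<=0]=np.nan
    return W
E
python3 - <<'E'
from h import *
print(sense(),tcp_to_tips)
for c in("top","side"):
    im,d=get_image(c);cv2.imwrite(f"pics/{c}0.png",im);np.save(f"{c}0.npy",cloud(c,d))
    print(c,np.round(np.linalg.inv(np.array(camera_model(c)["camera_from_world"])),3).tolist())
    W=cloud(c,d)
    for t in("grill","bar","button_face","bowl","shaker","sauce_pot","front_bar"):
        for r in masks_of(c,t)[:2]:
            p=W[r["region"]];p=p[~np.isnan(p[:,0])]
            if len(p): print(t,round(r["p"],2),np.round(r["centre"]),len(p),np.percentile(p,[2,50,98],axis=0).round(3).tolist())
E
```

```text
pics
{'time_s': 0.0, 'q': array([-1.47870567e+00,  1.04722309e-01,  9.64393734e-02,  1.56392419e+00,
        6.44489011e-06,  1.35311004e+00]), 'qd': array([ 0.00036057,  0.0015256 ,  0.00064472, -0.00082117, -0.00055604,
       -0.00090173]), 'effort': array([-1.44530586e-03, -5.56929410e+01,  5.03651583e+01,  1.68257434e-02,
       -3.59807000e-04,  1.19134168e-05]), 'ee_pos': array([ 0.18289047, -0.57104278,  0.20969244]), 'tool_rot': array([-1.57217244e+00,  3.10984752e-04, -2.83181593e+00]), 'ft_force': array([ 0.69810986, -0.51741055,  1.12587642]), 'ft_torque': array([ 0.02012652,  0.04716528, -0.00851329]), 'gripper_width': 0.08533529674408641} 0.011
top [[-0.016, -0.984, 0.178, 0.336], [-1.0, 0.011, -0.028, -0.018], [0.025, -0.179, -0.984, 1.161], [0.0, 0.0, 0.0, 1.0]]
grill 0.74 [318. 206.] 15739 [[0.497, -0.272, 0.023], [0.62, -0.063, 0.085], [0.72, 0.097, 0.152]]
bar 0.75 [154. 246.] 1361 [[0.385, 0.28, 0.005], [0.543, 0.294, 0.016], [0.72, 0.308, 0.021]]
button_face 0.71 [320. 204.] 15391 [[0.497, -0.27, 0.024], [0.621, -0.062, 0.085], [0.719, 0.095, 0.152]]
button_face 
[... 827 characters left out ...]
 0.9 [285. 238.] 15102 [[0.492, -0.275, 0.005], [0.573, -0.027, 0.091], [0.719, 0.111, 0.151]]
bar 0.68 [206. 380.] 2738 [[0.382, 0.281, -0.0], [0.527, 0.298, 0.014], [0.718, 0.312, 0.017]]
button_face 0.54 [369. 175.] 87 [[0.536, -0.288, 0.136], [0.544, -0.271, 0.145], [0.555, -0.265, 0.151]]
shaker 0.73 [387. 280.] 1435 [[0.36, -0.073, 0.004], [0.379, -0.042, 0.058], [0.41, -0.033, 0.093]]
sauce_pot 0.74 [347. 324.] 3186 [[0.339, 0.077, 0.011], [0.367, 0.128, 0.076], [0.413, 0.144, 0.116]]
front_bar 0.7 [301. 222.] 1689 [[0.516, -0.195, 0.09], [0.553, -0.01, 0.153], [0.608, 0.137, 0.157]]
front_bar 0.64 [389. 278.] 1449 [[0.36, -0.073, 0.004], [0.379, -0.042, 0.058], [0.41, -0.033, 0.093]]
```

Run:
```python
from h import *
def line(p):
    c=(p[:,:2].max(0)+p[:,:2].min(0))/2
    vx,vy,x0,y0=cv2.fitLine(p[:,:2].astype(np.float32),cv2.DIST_HUBER,0,1e-4,1e-4).ravel()
    t=(p[:,:2]-[x0,y0])@[vx,vy];lo,hi=np.percentile(t,[.3,99.7])
    w=np.percentile((p[:,:2]-[x0,y0])@[-vy,vx],[1,99])
    return np.round([x0+vx*(lo+hi)/2,y0+vy*(lo+hi)/2,hi-lo,np.arctan2(vy,vx),*w,p[:,2].mean()],4)
for c in("top","side"):
    W=np.load(f"{c}0.npy");get_image(c)
    for t,z in(("bar",.010),("front_bar",.15)):
        r=masks_of(c,t)[0]["region"]&(W[...,2]>z); print(c,t,line(W[r]))
    # plates/trough top: height map points
    m=(W[...,2]>.142)&(W[...,2]<.156)&(W[...,0]>.47)&(W[...,0]<.75)&(W[...,1]<.15)&(W[...,1]>-.26)
    cv2.imwrite(f"pics/m{c}.png",m*255)
    np.save(f"m{c}.npy",W[m])
a=cv2.imread("pics/top0.png")[110:360,120:560];b=cv2.imread("pics/side0.png")[120:430,130:570]
a=cv2.resize(a,(800,455));cv2.imwrite("pics/a.png",a);cv2.imwrite("pics/b.png",cv2.resize(b,(800,564)))
```

```text
top bar [ 0.5529  0.2951  0.3481  0.0536 -0.0077  0.0087  0.0161]
top front_bar [ 0.5492 -0.0348  0.3444  1.3969 -0.0084  0.0075  0.156 ]
side bar [ 0.5525  0.2975  0.3474  0.0546 -0.0094  0.0073  0.0147]
side front_bar [ 0.5467 -0.0325  0.3483  1.3935 -0.0119  0.0059  0.1546][ WARN:0@3.343] global loadsave.cpp:1063 imwrite_ Unsupported depth image for selected encoder is fallbacked to CV_8U.
```

View pics/a.png

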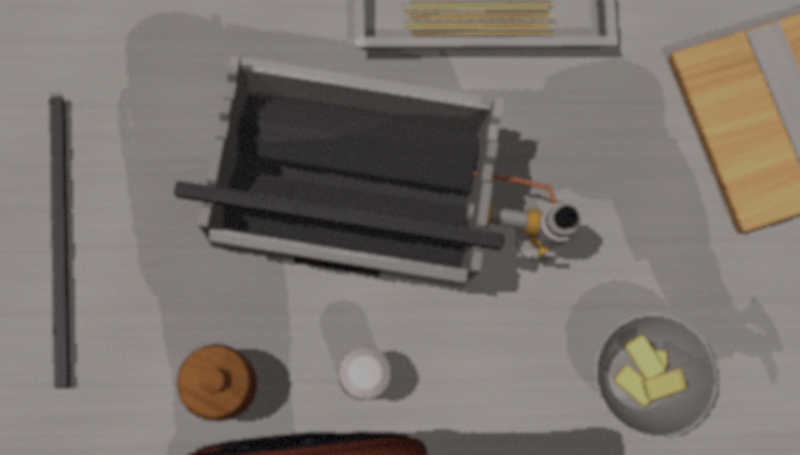

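View pics/b.png

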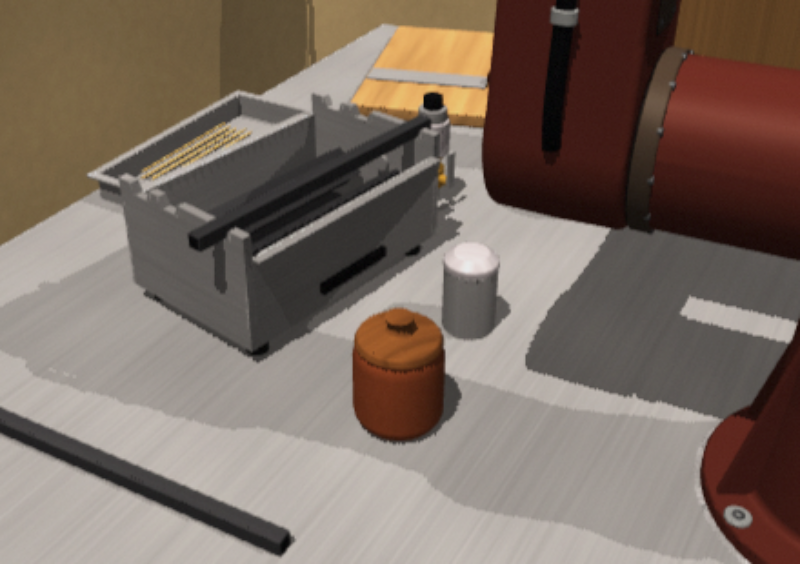

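Run:
```python
from h import *
yaw=-.1755;c0=np.array([.607,-.046])
R=np.array([[np.cos(yaw),-np.sin(yaw)],[np.sin(yaw),np.cos(yaw)]])
for c in("top","side"):
    W=np.load(f"{c}0.npy").reshape(-1,3);W=W[~np.isnan(W[:,0])]
    g=(W[:,:2]-c0)@R; z=W[:,2]
    m=(abs(g[:,0])<.12)&(abs(g[:,1])<.16)&(z>.08)
    # plates: z>.147, away from the front bar
    for s in(1,-1):
        k=m&(z>.13)&(s*g[:,1]>.12)&((g[:,0]>-.04)&(g[:,0]<.1))
        p=g[k]; print(c,"plate",s,k.sum(),np.percentile(p[:,1],[2,10,50,90,98]).round(4),"slope",np.polyfit(p[:,0],p[:,1],1).round(4))
        q=g[k&(z>.1465)]
        print("  x hist z>.1465",np.histogram(q[:,0],bins=np.arange(-.045,.105,.006))[0])
    for s in(1,-1):
        k=m&(s*g[:,0]>.075)&(abs(g[:,1])<.13)
        p=np.c_[g[k],z[k]]
        print(c,"rail",s,np.percentile(p,[2,10,50,90,98],axis=0)[:,[0,2]].round(4).tolist())
        top=p[p[:,2]>np.percentile(p[:,2],60)];print("   slope",np.polyfit(top[:,1],top[:,0],1).round(4))
    k=(abs(g[:,0]+.02)<.014)&(abs(g[:,1]+.235)<.014)&(z>.143)
    print("button",k.sum(),g[k].mean(0),np.percentile(g[k],[2,98],axis=0).round(4).tolist(),z[k].mean())
```

```text
top plate 1 442 [0.1353 0.1356 0.1394 0.1443 0.1458] slope [0.0016 0.1396]
  x hist z>.1465 [ 2 18 18 17 17 18 14 18  2  0  0  0 13 17 19  8  0  0  0  6 20 15 17 11]
top plate -1 423 [-0.1541 -0.1531 -0.1481 -0.1442 -0.1439] slope [-0.0014 -0.1483]
  x hist z>.1465 [ 1 17 17 14 18 15 18 13  2  1  0  0 18 16 17  9  0  0  0  4 17 17 17  9]
top rail 1 [[0.0918, 0.0819], [0.0924, 0.0885], [0.0939, 0.122], [0.104, 0.1271], [0.1064, 0.1285]]
   slope [0.0014 0.0995]
top rail -1 [[-0.103, 0.1211], [-0.1019, 0.1226], [-0.0962, 0.1252], [-0.0904, 0.1277], [-0.0893, 0.129]]
   slope [ 0.0043 -0.0964]
button 119 [-0.01880941 -0.23808234] [[-0.029, -0.2485], [-0.0078, -0.2281]] 0.14868053539094236
side plate 1 554 [0.1358 0.1381 0.1447 0.1463 0.1471] slope [-0.0018  0.1435]
  x hist z>.1465 [ 1 18 12 17 14 13 12 15  0  0  0  0 15 13 21  2  0  0  0  8 12 14 11 10]
side plate -1 452 [-0.1544 -0.1515 -0.1455 -0.143  -0.1417] slope [-0.0002 -0.1462]
  x hist z>.1465 [ 2 11  9 11 10 11 11 10  2  0  0  0 10 14  8  6  0  0  0  3 11 10 10  7]
side rail 1 [[0.0904, 0.0814], [0.0919, 0.0867], [0.094, 0.1092], [0.1004, 0.1249], [0.1064, 0.1261]]
   slope [0.0025 0.0968]
side rail -1 [[-0.1029, 0.081], [-0.0999, 0.0848], [-0.0927, 0.1044], [-0.0908, 0.1249], [-0.0894, 0.1259]]
   slope [-0.0004 -0.0958]
button 57 [-0.02054785 -0.23573115] [[-0.0298, -0.2483], [-0.0086, -0.2262]] 0.14800341739505346
```

Request:
{"op": "jog_arm", "data": {"series": [[[-0.0582, -0.002, 0.0099], [0, -0.0985, 0], 0.085], [[-0.0582, -0.002, 0.0099], [0, -0.0985, 0], 0.085], [[-0.0582, -0.002, 0.0099], [0, -0.0985, 0], 0.085], [[-0.0582, -0.002, 0.0099], [0, -0.0985, 0], 0.085], [[-0.0582, -0.002, 0.0099], [0, -0.0985, 0], 0.085], [[-0.0582, -0.002, 0.0099], [0, -0.0985, 0], 0.085], [[-0.0582, -0.002, 0.0099], [0, -0.0985, 0], 0.085], [[-0.0582, -0.002, 0.0099], [0, -0.0985, 0], 0.085], [[-0.0582, -0.002, 0.0099], [0, -0.0985, 0], 0.085], [[-0.0582, -0.002, 0.0099], [0, -0.0985, 0], 0.085], [[-0.0582, -0.002, 0.0099], [0, -0.0985, 0], 0.085], [[-0.0582, -0.002, 0.0099], [0, -0.0985, 0], 0.085], [[-0.0582, -0.002, 0.0099], [0, -0.0985, 0], 0.085], [[-0.0582, -0.002, 0.0099], [0, -0.0985, 0], 0.085], [[-0.0582, -0.002, 0.0099], [0, -0.0985, 0], 0.085], [[-0.0582, -0.002, 0.0099], [0, -0.0985, 0], 0.085], [[-0.0582, -0.002, 0.0099], [0, -0.0985, 0], 0.085], [[-0.0582, -0.002, 0.0099], [0, -0.0985, 0], 0.085], [[-0.0582, -0.002, 0.0099], [0, -0.0985, 0], 0.085], [[-0.0582, -0.002, 0.0099], [0, -0.0985, 0], 0.085]], "newtons": 80}}

```text
time_s: 3.6
ee_pos: [0.6557, 0.3103, 0.2501]
tool_rot: [-1.571, 0.0, -0.858]
ft_force: [1.3, 0.4, 0.6]
gripper_width: 0.0851
```

Request:
{"op": "jog_arm", "data": {"series": [[[0, 0.03, 0], [0, -0.1824, 0], 0.085], [[0, 0.03, 0], [0, -0.1824, 0], 0.085], [[0, 0.03, 0], [0, -0.1824, 0], 0.085], [[0, 0.03, 0], [0, -0.1824, 0], 0.085], [[0, 0.03, 0], [0, -0.1824, 0], 0.085], [[-0.0518, 0, -0.0042], [0, 0, 0], 0.085], [[-0.0518, 0, -0.0042], [0, 0, 0], 0.085], [[0, 0, 0], [0, 0, 0], 0.085], [[0, 0, 0], [0, 0, 0], 0.085]]}}

```text
time_s: 4.72
ee_pos: [0.5543, 0.295, 0.1012]
tool_rot: [-1.571, -0.002, 0.05]
ft_force: [0.3, -0.0, 1.0]
gripper_width: 0.085
```

Run:
```python
from h import *
s=sense();print(s["q"].round(3),s["ee_pos"].round(4),s["tool_rot"].round(4))
```

```text
[ 0.281  0.194 -0.003  1.372 -0.     0.231] [0.5543 0.295  0.1012] [-1.5705 -0.0018  0.0503]
```

Request:
{"op": "jog_arm", "data": {"series": [[[-0.0015, 0.045, 0.001], [0, -0.004, 0], 0.085], [[0, 0.03, 0], [0, 0, 0], 0.085], [[0, 0.0115, 0], [0, 0, 0], 0.085], [[0, 0, 0], [0, 0, 0], 0.085], [[0, 0, 0], [0, 0, 0], 0.0], [[0, 0, 0], [0, 0, 0], 0.0], [[0, 0, 0], [0, 0, 0], 0.0], [[0, 0, 0], [0, 0, 0], 0.0], [[0, 0, 0], [0, 0, 0], 0.0], [[0, 0, 0], [0, 0, 0], 0.0]], "newtons": 80}}

```text
time_s: 5.98
ee_pos: [0.5519, 0.2957, 0.0139]
tool_rot: [-1.571, 0.0, 0.054]
ft_force: [0.5, -0.4, -0.8]
gripper_width: -0.0001
```

Run:
```python
from h import *
for c in("side","top"):
    im,d=get_image(c);W=cloud(c,d);cv2.imwrite(f"pics/{c}1.png",im)
    for r in masks_of(c,"bar")[:1]:
        p=W[r["region"]];p=p[~np.isnan(p[:,0])];print(c,r["p"],np.round(r["centre"]),np.percentile(p,[2,50,98],axis=0).round(3).tolist())
a=cv2.imread("pics/side1.png")[250:480,80:420];cv2.imwrite("pics/c.png",cv2.resize(a,(800,541)))
```

```text
side 0.7 [204. 383.] [[0.381, 0.283, 0.001], [0.529, 0.298, 0.014], [0.719, 0.312, 0.017]]
top 0.65 [154. 256.] [[0.385, 0.28, -0.001], [0.523, 0.294, 0.016], [0.721, 0.315, 0.021]]
```

View pics/c.png

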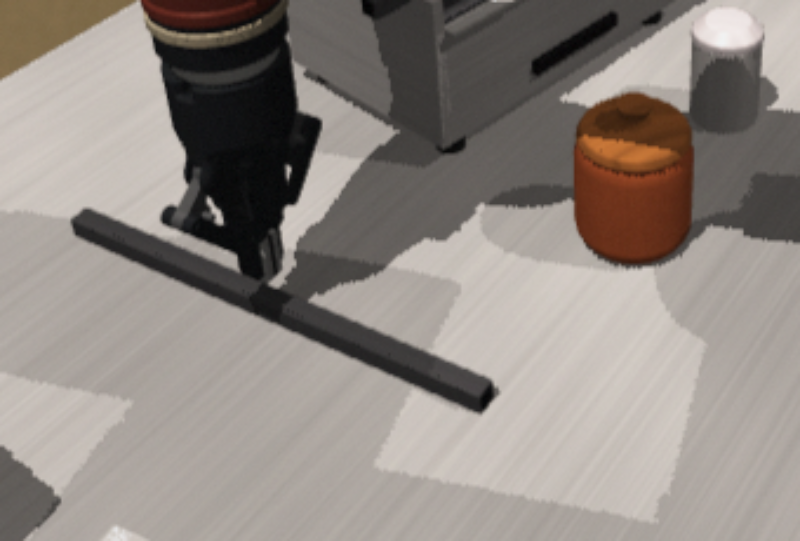

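Run:
```python
from h import *
print(tcp_to_tips,sense()["ee_pos"],sense()["ft_force"],sense()["gripper_width"])
im,d=get_image("side");W=cloud("side",d)
m=(abs(W[...,0]-.552)<.05)&(abs(W[...,1]-.296)<.03)&(W[...,2]>.018)
v,u=np.nonzero(m);print(v.max())
for r in range(v.max()-14,v.max()+1):
    k=m[r];print(r,k.sum(),W[r][k].mean(0).round(4),np.nonzero(k)[0][[0,-1]] if k.any() else "")
M=camera_model("side");K=np.array(M["mtx"]);T=np.array(M["camera_from_world"])
for p in([.552,.296,.003],[.552,.296,.016],[.552,.296,.03]):
    q=T@[*p,1];q=K@q[:3];print(p,(q/q[2])[:2].round(1))
```

```text
0.011 [0.55187575 0.29574785 0.01389404] [ 0.27869532  0.98033587 -0.87318976] 1.0572874207397097e-05
386
372 0 [nan nan nan] 
373 0 [nan nan nan] 
374 0 [nan nan nan] 
375 0 [nan nan nan] 
376 1 [0.5428 0.2989 0.0188] [196 196]
377 0 [nan nan nan] 
378 0 [nan nan nan] 
379 0 [nan nan nan] 
380 0 [nan nan nan] 
381 0 [nan nan nan] 
382 0 [nan nan nan] 
383 0 [nan nan nan] 
384 0 [nan nan nan] 
385 0 [nan nan nan] 
386 1 [0.5033 0.2994 0.0184] [215 215]
[0.552, 0.296, 0.003] [194.2 380.1]
[0.552, 0.296, 0.016] [193.2 374. ]
[0.552, 0.296, 0.03] [192.  367.4]<stdin>:7: RuntimeWarning: Mean of empty slice.
  ret = um.true_divide(
```

Run:
```python
from h import *
im,d=get_image("side");W=cloud("side",d)
for r in range(335,384,4):
    print(r,[(u,*W[r,u].round(3)) for u in(185,190,195,200)])
```

```text
335 [(185, np.float64(0.537), np.float64(0.311), np.float64(0.113)), (190, np.float64(0.533), np.float64(0.305), np.float64(0.109)), (195, np.float64(0.537), np.float64(0.292), np.float64(0.098)), (200, np.float64(0.546), np.float64(0.275), np.float64(0.082))]
339 [(185, np.float64(0.536), np.float64(0.313), np.float64(0.106)), (190, np.float64(0.535), np.float64(0.305), np.float64(0.101)), (195, np.float64(0.541), np.float64(0.29), np.float64(0.087)), (200, np.float64(0.542), np.float64(0.28), np.float64(0.08))]
343 [(185, np.float64(0.541), np.float64(0.31), np.float64(0.094)), (190, np.float64(0.54), np.float64(0.302), np.float64(0.089)), (195, np.float64(0.538), np.float64(0.294), np.float64(0.084)), (200, np.float64(0.608), np.float64(0.222), np.float64(-0.0))]
347 [(185, np.float64(0.543), np.float64(0.31), np.float64(0.086)), (190, np.float64(0.539), np.float64(0.304), np.float64(0.083)), (195, np.float64(0.544), np.float64(0.291), np.float64(0.071)), (200, np.float64(0.602), np.float64(0.23), np.float64(-0.001))]
351 [(185, np.float64(0.543), np.float64(0.311), np.float64(0.0
[... 1569 characters left out ...]
float64(0.555), np.float64(0.3), np.float64(0.015)), (195, np.float64(0.549), np.float64(0.295), np.float64(0.014)), (200, np.float64(0.542), np.float64(0.291), np.float64(0.015))]
379 [(185, np.float64(0.562), np.float64(0.305), np.float64(0.008)), (190, np.float64(0.553), np.float64(0.303), np.float64(0.011)), (195, np.float64(0.543), np.float64(0.301), np.float64(0.014)), (200, np.float64(0.536), np.float64(0.298), np.float64(0.016))]
383 [(185, np.float64(0.562), np.float64(0.306), np.float64(0.0)), (190, np.float64(0.554), np.float64(0.303), np.float64(0.002)), (195, np.float64(0.543), np.float64(0.303), np.float64(0.008)), (200, np.float64(0.533), np.float64(0.302), np.float64(0.012))]
```

The shut fingertips stand at z ≈ 0.04 in the depth image (crop ≈ (262,275)), above the bar, although the reported TCP says 0.003. So the reported height is off by about 36 mm. I'll go by the measured tip height.

Request:
{"op": "jog_arm", "data": {"series": [[[0, 0, 0], [0, 0, 0], 0.085], [[0, 0, 0], [0, 0, 0], 0.085], [[0, 0, 0], [0, 0, 0], 0.085], [[0, 0, 0], [0, 0, 0], 0.085], [[0, 0, 0], [0, 0, 0], 0.085], [[0, 0, 0], [0, 0, 0], 0.085], [[0, 0.011, 0], [0, 0, 0], 0.085], [[0, 0.011, 0], [0, 0, 0], 0.085], [[0, 0.011, 0], [0, 0, 0], 0.085], [[0, 0, 0], [0, 0, 0], 0.085]], "newtons": 60}}

```text
time_s: 7.52
ee_pos: [0.5508, 0.2954, -0.0207]
tool_rot: [-1.571, 0.002, 0.054]
ft_force: [-0.1, -0.4, 0.2]
gripper_width: 0.0851
```

Run:
```python
from h import *
im,d=get_image("side");W=cloud("side",d);print(sense()["ee_pos"])
a=im[290:450,90:330];cv2.imwrite("pics/d.png",cv2.resize(a,(800,533)))
m=(W[...,0]>.5)&(W[...,0]<.6)&(W[...,1]>.315)&(W[...,1]<.38)&(W[...,2]>.004)
print(m.sum(),np.sort(W[m][:,2])[:12].round(4)); v,u=np.nonzero(m);i=np.argsort(W[m][:,2])[:12];print(np.c_[v[i],u[i]].tolist(),W[m][i].round(3).tolist())
```

```text
[ 0.55136109  0.29556517 -0.01982684]
15249 [0.0102 0.0131 0.0134 0.0135 0.014  0.0145 0.0148 0.0151 0.0161 0.0169
 0.0177 0.018 ]
[[397, 174], [398, 176], [397, 176], [397, 175], [397, 178], [397, 177], [398, 177], [395, 180], [396, 176], [394, 180], [396, 179], [396, 175]] [[0.548, 0.343, 0.01], [0.541, 0.345, 0.013], [0.542, 0.343, 0.013], [0.544, 0.344, 0.014], [0.539, 0.342, 0.014], [0.54, 0.343, 0.014], [0.538, 0.345, 0.015], [0.539, 0.339, 0.015], [0.542, 0.344, 0.016], [0.539, 0.338, 0.017], [0.536, 0.342, 0.018], [0.541, 0.346, 0.018]]
```

View pics/d.png

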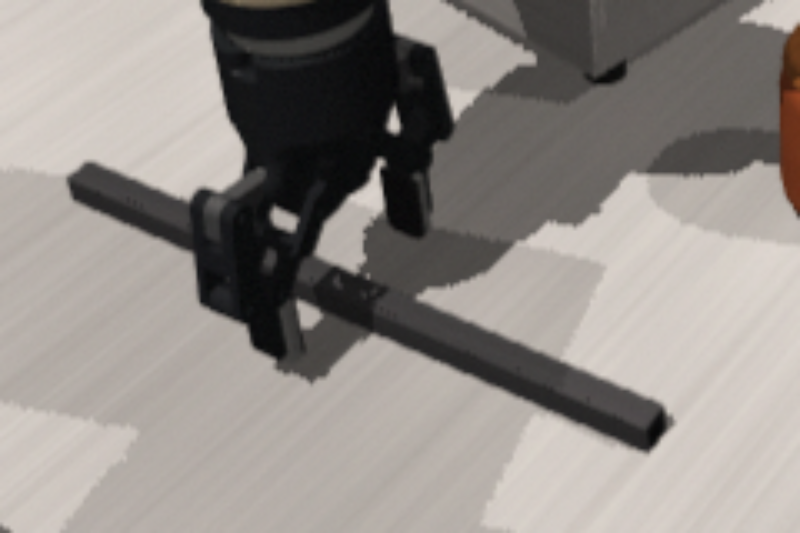

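Fingers straddle the bar, with the open tips at about z = 0.014 (crop (285,355) and (415,230)); closing will swing them down about 11 mm.

Request:
{"op": "jog_arm", "data": {"series": [[[0, 0, 0], [0, 0, 0], 0.0], [[0, 0, 0], [0, 0, 0], 0.0], [[0, 0, 0], [0, 0, 0], 0.0], [[0, 0, 0], [0, 0, 0], 0.0], [[0, 0, 0], [0, 0, 0], 0.0], [[0, 0, 0], [0, 0, 0], 0.0]], "newtons": 80}}

```text
time_s: 8.32
ee_pos: [0.5521, 0.2957, -0.0185]
tool_rot: [-1.571, -0.0, 0.054]
ft_force: [-1.5, -1.8, 5.0]
gripper_width: 0.0138
```

Request:
{"op": "jog_arm", "data": {"series": [[[0, -0.01, 0], [0, 0, 0], 0.0], [[0, -0.03, 0], [0, 0, 0], 0.0], [[0, -0.045, 0], [0, 0, 0], 0.0], [[0, -0.045, 0], [0, 0, 0], 0.0], [[0, -0.045, 0], [0, 0, 0], 0.0], [[0, -0.04, 0], [0, 0, 0], 0.0], [[0, -0.02, 0], [0, 0, 0], 0.0], [[0, 0, 0], [0, 0, 0], 0.0], [[0, 0, 0], [0, 0, 0], 0.0]]}}

```text
time_s: 9.45
ee_pos: [0.5513, 0.2956, 0.2144]
tool_rot: [-1.571, 0.002, 0.054]
ft_force: [-0.4, 0.3, -3.9]
gripper_width: 0.0136
```

```bash
cat >> h.py <<'E'
def barfit(c,zmin=.19,lo=(.3,-.3),hi=(.8,.5)):
    im,d=get_image(c);W=cloud(c,d);cv2.imwrite(f"pics/{c}_{sense()['time_s']:.2f}.png",im)
    r=masks_of(c,"bar")[0];p=W[r["region"]];p=p[~np.isnan(p[:,0])]
    p=p[abs(p[:,2]-np.median(p[:,2]))<.03]
    v=cv2.fitLine(p.astype(np.float32),cv2.DIST_HUBER,0,1e-4,1e-4).ravel();t=(p-v[3:])@v[:3];a,b=np.percentile(t,[.3,99.7])
    print(c,round(r["p"],2),len(p),"centre",(v[3:]+v[:3]*(a+b)/2).round(4),"len",round(b-a,4),"dir",v[:3].round(4),"yaw",np.arctan2(v[1],v[0]).round(4))
    return im,W
E
python3 - <<'E'
from h import *
barfit("side");barfit("top");s=sense();print(s["ee_pos"],s["tool_rot"],s["ft_force"],s["ft_torque"],s["q"].round(3))
E
```

```text
side 0.78 2832 centre [0.5516 0.3014 0.2445] len 0.3484 dir [0.9984 0.0571 0.    ] yaw 0.0572
top 0.55 1957 centre [0.5523 0.2944 0.2474] len 0.3481 dir [ 0.9985  0.0549 -0.0016] yaw 0.0549
[0.5513168  0.29562495 0.21461417] [-1.57134302  0.00196159  0.05422438] [ 0.31388806  0.28985077 -3.97885987] [-0.00475878 -0.03607286  0.07802124] [ 0.284  0.187  0.196  1.581 -0.     0.229]
```

Request:
{"op": "jog_arm", "data": {"series": [[[0.006, 0, -0.023], [0, 0, 0], 0.0], [[0.0119, 0, -0.0453], [0, 0, 0], 0.0], [[0.0119, 0, -0.0453], [0, 0, 0], 0.0], [[0.0119, 0, -0.0453], [0, 0, 0], 0.0], [[0.0119, 0, -0.0453], [0, 0, 0], 0.0], [[0.0119, 0, -0.0453], [0, 0, 0], 0.0], [[0.0119, 0, -0.0453], [0, 0, 0], 0.0], [[0.0119, 0, -0.0453], [0, 0, 0], 0.0], [[0.006, 0, -0.0212], [0, 0, 0], 0.0], [[0, 0, 0], [0, -0.08, 0], 0.0], [[0, 0, 0], [0, -0.16, 0], 0.0], [[0, 0, 0], [0, -0.16, 0], 0.0], [[0, 0, 0], [0, -0.16, 0], 0.0], [[0, 0, 0], [0, -0.16, 0], 0.0], [[0, 0, 0], [0, -0.16, 0], 0.0], [[0, 0, 0], [0, -0.16, 0], 0.0], [[0, 0, 0], [0, -0.16, 0], 0.0], [[0, 0, 0], [0, -0.141, 0], 0.0], [[0, 0, 0], [0, 0, 0], 0.0], [[0, 0, 0], [0, 0, 0], 0.0]]}}

```text
time_s: 12.15
ee_pos: [0.6665, -0.0595, 0.2158]
tool_rot: [-1.57, -0.0, 1.392]
ft_force: [0.2, -0.5, -3.7]
gripper_width: 0.0139
```

Run:
```python
from h import *
barfit("side");barfit("top");s=sense();print(s["ee_pos"],s["tool_rot"],s["ft_force"],s["q"].round(3))
```

```text
side 0.82 1469 centre [ 0.6621 -0.0535  0.2447] len 0.3494 dir [ 0.1785  0.9839 -0.0024] yaw 1.3913Traceback (most recent call last):
  File "<stdin>", line 2, in <module>
  File "h.py", line 11, in barfit
    r=masks_of(c,"bar")[0];p=W[r["region"]];p=p[~np.isnan(p[:,0])]
      ~~~~~~~~~~~~~~~~~^^^
IndexError: list index out of range
```

Request:
{"op": "jog_arm", "data": {"series": [[[0, 0.02, 0], [0, -0.003, 0], 0.0], [[0, 0.035, 0], [0, 0, 0], 0.0], [[0, 0.015, 0], [0, 0, 0], 0.0], [[0, 0.006, 0], [0, 0, 0], 0.0], [[0, 0, 0], [0, 0, 0], 0.0], [[0, 0, 0], [0, 0, 0], 0.0]]}}

```text
time_s: 13.1
ee_pos: [0.6673, -0.06, 0.1414]
tool_rot: [-1.573, 0.0, 1.398]
ft_force: [-0.1, -0.0, -3.6]
gripper_width: 0.0136
```

Run:
```python
from h import *
s=sense();print(s["ee_pos"],s["tool_rot"],s["ft_force"])
barfit("side")
c0=np.array([.607,-.0495]);yaw=-.1755
R=np.array([[np.cos(yaw),-np.sin(yaw)],[np.sin(yaw),np.cos(yaw)]])
out=[]
for c in("top","side"):
    im,d=get_image(c);W=cloud(c,d);g=(W[...,:2]-c0)@R;z=W[...,2]
    for n,x0,zz in(("rear",.06,.172),("front",-.06,.156)):
        for lo,hi in((.152,.2),(-.2,-.152)):
            m=(abs(g[...,0]-x0)<.03)&(g[...,1]>lo)&(g[...,1]<hi)&(z>.12)
            if m.sum()>5:
                top=m&(z>np.percentile(z[m],95)-.004)
                print(c,n,lo,m.sum(),"x",np.percentile(g[top][:,0],[5,50,95]).round(4),"yend",np.percentile(g[m][:,1],[2,98]).round(4),"ztop",np.percentile(z[m],[50,95]).round(4))
    if c=="side":out.append(cv2.resize(im[150:350,170:420],(800,600)))
cv2.imwrite("pics/e.png",out[0])
```

```text
[ 0.66729667 -0.06002543  0.1414193 ] [-1.57267286e+00  2.98176910e-04  1.39816420e+00] [-0.08119903 -0.03288821 -3.56472189]
side 0.9 1266 centre [ 0.6613 -0.053   0.1713] len 0.3474 dir [ 0.1767  0.9842 -0.0061] yaw 1.3932
top rear 0.152 119 x [0.0521 0.0602 0.0663] yend [0.1555 0.1782] ztop [0.176  0.1786]
top rear -0.2 101 x [0.0529 0.0602 0.0679] yend [-0.1713 -0.1525] ztop [0.175  0.1785]
top front -0.2 95 x [-0.0662 -0.0588 -0.052 ] yend [-0.1706 -0.1524] ztop [0.1555 0.1582]
side rear 0.152 185 x [0.051  0.0575 0.0669] yend [0.1524 0.1804] ztop [0.1708 0.1752]
side rear -0.2 62 x [0.0519 0.0582 0.0665] yend [-0.1713 -0.1526] ztop [0.1725 0.1768]
side front 0.152 210 x [-0.0675 -0.0603 -0.0511] yend [0.1527 0.1807] ztop [0.1525 0.1564]
side front -0.2 55 x [-0.067  -0.0594 -0.0509] yend [-0.1702 -0.1525] ztop [0.1545 0.157 ]
```

View pics/e.png

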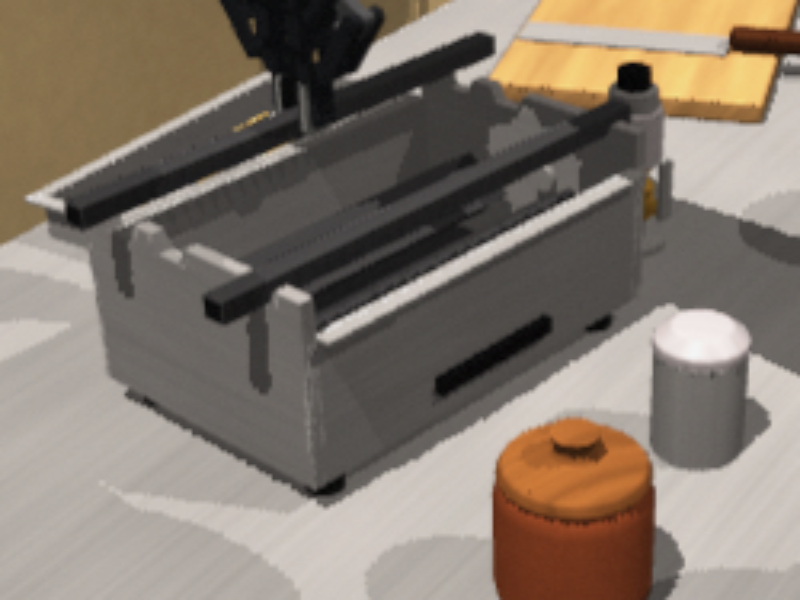

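The bar hovers parallel above the rear notches (ends at crop (80,210) and (485,45)), with the front bar untouched. Lowering it now.

Request:
{"op": "jog_arm", "data": {"series": [[[0, 0.007, -0.001], [0, 0.003, 0], 0.0], [[0, 0.006, 0], [0, 0, 0], 0.0], [[0, 0.004, 0], [0, 0, 0], 0.0], [[0, 0.0015, 0], [0, 0, 0], 0.0], [[0, 0, 0], [0, 0, 0], 0.0], [[0, 0, 0], [0, 0, 0], 0.0]]}}

```text
time_s: 14.05
ee_pos: [0.6677, -0.06, 0.1215]
tool_rot: [-1.571, 0.0, 1.395]
ft_force: [-0.1, 0.7, -3.8]
gripper_width: 0.014
```

Request:
{"op": "jog_arm", "data": {"series": [[[0, 0.001, 0], [0, 0, 0], 0.0], [[0, 0, 0], [0, 0, 0], 0.0]]}}

```text
time_s: 14.3
ee_pos: [0.6678, -0.0601, 0.1215]
tool_rot: [-1.572, 0.0, 1.395]
ft_force: [-3.6, 1.3, 5.3]
gripper_width: 0.0138
```

```bash
cat >> h.py <<'E'
def bars():
  s=sense();print(s["time_s"],s["ee_pos"],s["tool_rot"],s["ft_force"],s["ft_torque"])
  c0=np.array([.607,-.0495]);yaw=-.1755
  R=np.array([[np.cos(yaw),-np.sin(yaw)],[np.sin(yaw),np.cos(yaw)]])
  for c in("top","side"):
    im,d=get_image(c);W=cloud(c,d);g=(W[...,:2]-c0)@R;z=W[...,2]
    for n,x0 in(("rear",.06),("front",-.06)):
        for lo,hi in((.152,.2),(-.2,-.152)):
            m=(abs(g[...,0]-x0)<.03)&(g[...,1]>lo)&(g[...,1]<hi)&(z>.12)
            if m.sum()>5:
                top=m&(z>np.percentile(z[m],95)-.004)
                print(c,n,lo,m.sum(),"x",np.percentile(g[top][:,0],[5,50,95]).round(4),"yend",np.percentile(g[m][:,1],[2,98]).round(4),"ztop",np.percentile(z[m],[50,95]).round(4))
  return im
E
python3 -c "from h import *;bars()"
```

```text
14.3 [ 0.66779015 -0.06007029  0.12146191] [-1.57164064e+00  2.64194308e-04  1.39521712e+00] [-3.60075894  1.31159218  5.2746382 ] [ 0.20447331  0.85487661 -0.00099439]
top rear 0.152 121 x [0.0539 0.0607 0.0674] yend [0.1536 0.1786] ztop [0.1558 0.159 ]
top rear -0.2 96 x [0.0531 0.0592 0.067 ] yend [-0.1709 -0.1522] ztop [0.1553 0.1588]
top front -0.2 95 x [-0.0663 -0.0588 -0.0525] yend [-0.1707 -0.1525] ztop [0.1554 0.1589]
side rear 0.152 178 x [0.0536 0.0586 0.0679] yend [0.1528 0.1797] ztop [0.1512 0.1565]
side rear -0.2 50 x [0.0519 0.0587 0.068 ] yend [-0.1698 -0.1522] ztop [0.1537 0.1567]
side front 0.152 209 x [-0.0672 -0.0607 -0.0514] yend [0.1531 0.1812] ztop [0.1519 0.1564]
side front -0.2 51 x [-0.0665 -0.0601 -0.0513] yend [-0.1699 -0.1532] ztop [0.1547 0.1564]
```

Request:
{"op": "jog_arm", "data": {"series": [[[0, 0, 0], [0, 0, 0], 0.03], [[0, 0, 0], [0, 0, 0], 0.05], [[0, 0, 0], [0, 0, 0], 0.06], [[0, 0, 0], [0, 0, 0], 0.06], [[0, 0, 0], [0, 0, 0], 0.06], [[0, -0.01, 0], [0, 0, 0], 0.06], [[0, -0.03, 0], [0, 0, 0], 0.06], [[0, -0.04, 0], [0, 0, 0], 0.06], [[0, -0.02, 0], [0, 0, 0], 0.06], [[0, 0, 0], [0, 0, 0], 0.06]], "newtons": 20}}

```text
time_s: 15.65
ee_pos: [0.6687, -0.0603, 0.2231]
tool_rot: [-1.575, 0.001, 1.395]
ft_force: [-0.2, -0.1, 0.3]
gripper_width: 0.0603
```

```bash
python3 -c "from h import *;bars()"
```

```text
15.65 [ 0.66869916 -0.06030547  0.22310746] [-1.57479939e+00  5.03279544e-04  1.39521369e+00] [-0.19217793 -0.14222352  0.29794028] [ 0.01106148 -0.00756532  0.04085425]
top rear -0.2 99 x [0.0531 0.0603 0.0675] yend [-0.1709 -0.1521] ztop [0.1556 0.1591]
top front -0.2 94 x [-0.0661 -0.0585 -0.0521] yend [-0.1705 -0.1523] ztop [0.1555 0.1584]
side rear 0.152 179 x [0.0523 0.0588 0.0669] yend [0.1534 0.1799] ztop [0.1514 0.1562]
side rear -0.2 47 x [0.0526 0.0594 0.0686] yend [-0.1726 -0.1526] ztop [0.1546 0.1568]
side front 0.152 209 x [-0.0667 -0.0601 -0.0524] yend [0.1529 0.1808] ztop [0.1519 0.1563]
side front -0.2 52 x [-0.0667 -0.0595 -0.0506] yend [-0.1692 -0.1526] ztop [0.1548 0.1571]
```

Request:
{"op": "jog_arm", "data": {"series": [[[-0.025, 0, 0.009], [0, 0, 0], 0.0], [[-0.045, 0, 0.0155], [0, 0, 0], 0.0], [[-0.045, 0, 0.0155], [0, 0, 0], 0.0], [[-0.045, 0, 0.0155], [0, 0, 0], 0.0], [[-0.045, 0, 0.0155], [0, 0, 0], 0.0], [[-0.03, 0, 0.0106], [0, 0, 0], 0.0], [[0, 0.04, 0], [0, 0, 0], 0.0], [[0, 0.035, 0], [0, 0, 0], 0.0], [[0, 0, 0], [0, 0, 0], 0.0], [[0, 0, 0], [0, 0, 0], 0.0]], "newtons": 60}}

```text
time_s: 17.0
ee_pos: [0.5463, -0.2771, 0.1463]
tool_rot: [-1.571, 0.0, 1.395]
ft_force: [-0.2, -0.6, 0.3]
gripper_width: 0.0
```

Run:
```python
from h import *
im=bars();print(sense()["gripper_width"])
cv2.imwrite("pics/f.png",cv2.resize(im[100:220,310:470],(800,600),interpolation=cv2.INTER_CUBIC))
M=camera_model("side");K=np.array(M["mtx"]);T=np.array(M["camera_from_world"])
for p in([.5463,-.2774,.149],[.5463,-.2774,.17]):
    q=K@(T@[*p,1])[:3];q=q[:2]/q[2];print(p,q.round(1),((q-[310,100])*5).round())
```

```text
17.0 [ 0.54634461 -0.27712615  0.14632548] [-1.57111864e+00  2.74502301e-04  1.39537495e+00] [-0.20102591 -0.56237387  0.28402663] [ 0.00015809  0.01428951 -0.00850855]
top rear 0.152 135 x [0.0529 0.0593 0.0668] yend [0.1526 0.1787] ztop [0.1557 0.1586]
top rear -0.2 101 x [0.0455 0.0598 0.0672] yend [-0.1719 -0.1525] ztop [0.1553 0.161 ]
top front 0.152 133 x [-0.0667 -0.0598 -0.0524] yend [0.1529 0.1789] ztop [0.156  0.1594]
top front -0.2 2655 x [-0.088  -0.0494 -0.0321] yend [-0.1991 -0.1535] ztop [0.6547 0.6605]
side rear 0.152 182 x [0.0521 0.0591 0.0681] yend [0.1524 0.18  ] ztop [0.1512 0.1564]
side rear -0.2 51 x [0.052  0.0588 0.0679] yend [-0.1713 -0.1527] ztop [0.1546 0.1568]
side front 0.152 210 x [-0.0668 -0.0605 -0.0518] yend [0.1525 0.1805] ztop [0.1523 0.1563]
side front -0.2 1141 x [-0.0555 -0.0442 -0.0351] yend [-0.1998 -0.1605] ztop [0.4614 0.5043]
-6.224998096378822e-05
[0.5463, -0.2774, 0.149] [368.4 171.9] [292. 359.]
[0.5463, -0.2774, 0.17] [368.6 163. ] [293. 315.]
```

View pics/f.png

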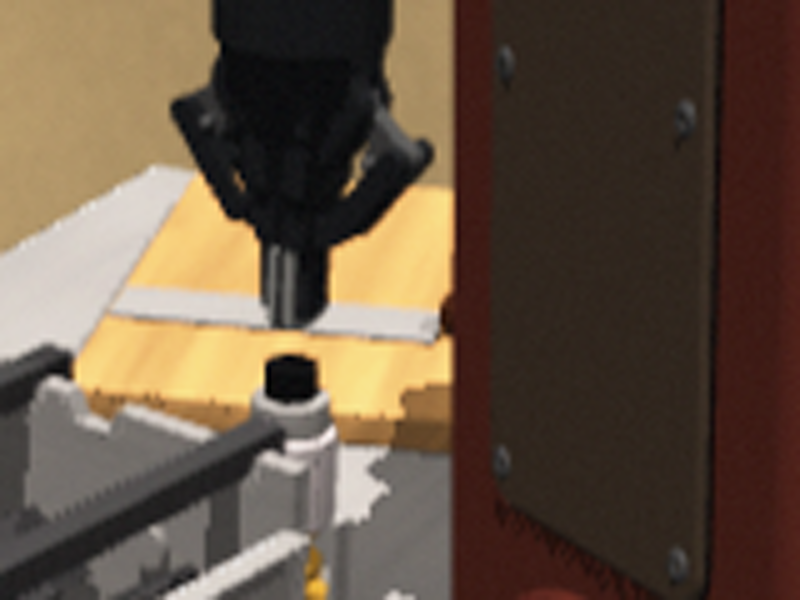

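Shut fingers (tips at crop (290,325)) stand right above the button (292,360). Pressing in steps.

Request:
{"op": "jog_arm", "data": {"series": [[[0, 0.012, 0], [0, 0, 0], 0.0], [[0, 0.005, 0], [0, 0, 0], 0.0], [[0, 0.003, 0], [0, 0, 0], 0.0], [[0, 0, 0], [0, 0, 0], 0.0]]}}

```text
time_s: 17.6
ee_pos: [0.5462, -0.2771, 0.126]
tool_rot: [-1.571, 0.0, 1.395]
ft_force: [-3.1, 2.1, 7.0]
gripper_width: 0.0001
```

Request:
{"op": "jog_arm", "data": {"series": [[[0, 0.002, 0], [0, 0, 0], 0.0], [[0, 0.002, 0], [0, 0, 0], 0.0], [[0, 0, 0], [0, 0, 0], 0.0]]}}

```text
time_s: 17.98
ee_pos: [0.5463, -0.2771, 0.1227]
tool_rot: [-1.571, 0.0, 1.395]
ft_force: [-3.5, 3.3, 11.0]
gripper_width: -0.0001
```

Request:
{"op": "jog_arm", "data": {"series": [[[0, 0.002, 0], [0, 0, 0], 0.0], [[0, 0.001, 0], [0, 0, 0], 0.0], [[0, 0, 0], [0, 0, 0], 0.0]]}}

```text
time_s: 18.35
ee_pos: [0.5463, -0.2771, 0.1202]
tool_rot: [-1.572, 0.001, 1.395]
ft_force: [-4.0, 4.0, 14.1]
gripper_width: 0.0001
```

Request:
{"op": "jog_arm", "data": {"series": [[[0, 0.001, 0], [0, 0, 0], 0.0], [[0, 0, 0], [0, 0, 0], 0.0]]}}

```text
time_s: 18.6
ee_pos: [0.5463, -0.2771, 0.1202]
tool_rot: [-1.572, 0.001, 1.395]
ft_force: [-6.6, 5.8, 18.1]
gripper_width: 0.0002
```

Request:
{"op": "jog_arm", "data": {"series": [[[0, 0.0007, 0], [0, 0, 0], 0.0], [[0, 0, 0], [0, 0, 0], 0.0]]}}

```text
time_s: 18.85
ee_pos: [0.5464, -0.2772, 0.1202]
tool_rot: [-1.572, 0.001, 1.395]
ft_force: [-10.0, 6.2, 23.4]
gripper_width: -0.0001
```

The height stopped at 0.1202 while the force rose to about 23 N, so the button is on its stop. Hold it there.

Request:
{"op": "jog_arm", "data": {"series": [[[0, 0, 0], [0, 0, 0], 0.0], [[0, 0, 0], [0, 0, 0], 0.0], [[0, 0, 0], [0, 0, 0], 0.0], [[0, 0, 0], [0, 0, 0], 0.0], [[0, 0, 0], [0, 0, 0], 0.0], [[0, 0, 0], [0, 0, 0], 0.0], [[0, 0, 0], [0, 0, 0], 0.0], [[0, 0, 0], [0, 0, 0], 0.0], [[0, 0, 0], [0, 0, 0], 0.0], [[0, 0, 0], [0, 0, 0], 0.0], [[0, 0, 0], [0, 0, 0], 0.0], [[0, 0, 0], [0, 0, 0], 0.0]]}}

```text
time_s: 20.35
ee_pos: [0.5464, -0.2772, 0.1202]
tool_rot: [-1.572, 0.001, 1.395]
ft_force: [-9.0, 6.8, 23.9]
gripper_width: 0.0001
```

Run:
```python
from h import *
im=bars();print(sense()["gripper_width"])
cv2.imwrite("pics/g.png",cv2.resize(im[100:340,130:450],(800,600),interpolation=cv2.INTER_CUBIC))
```

```text
20.35 [ 0.54636381 -0.27717244  0.12017997] [-1.57240162e+00  1.27735839e-03  1.39545667e+00] [-8.95922239  6.75231514 23.90051342] [ 1.43387448  1.95319809 -0.03990035]
top rear 0.152 135 x [0.053  0.0601 0.0668] yend [0.1524 0.179 ] ztop [0.1556 0.1597]
top rear -0.2 98 x [0.0536 0.0605 0.0666] yend [-0.1709 -0.1528] ztop [0.1557 0.1593]
top front 0.152 134 x [-0.0662 -0.0591 -0.0521] yend [0.1528 0.1786] ztop [0.156  0.1598]
top front -0.2 2409 x [-0.088  -0.0526 -0.0326] yend [-0.1989 -0.1536] ztop [0.6315 0.6364]
side rear 0.152 181 x [0.0524 0.0593 0.0677] yend [0.1527 0.1802] ztop [0.1516 0.1561]
side rear -0.2 51 x [0.0523 0.06   0.0677] yend [-0.1713 -0.1522] ztop [0.1549 0.1573]
side front 0.152 211 x [-0.0663 -0.0602 -0.052 ] yend [0.1528 0.1806] ztop [0.1517 0.1563]
side front -0.2 1410 x [-0.0531 -0.0454 -0.0348] yend [-0.1997 -0.1627] ztop [0.4449 0.5018]
0.00014851221467053995
```

View pics/g.png

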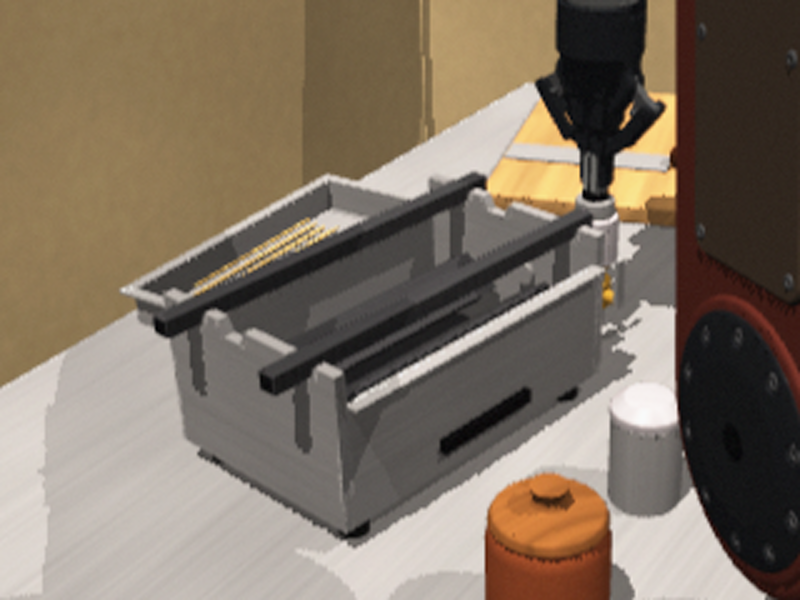

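Both bars are seated (left ends at crop (165,325) and (270,380)), and the fingers hold the button down at (595,195).

```bash
python3 -c "
from h import *
print(job_done());s=sense();print(s['time_s'],s['ee_pos'],s['ft_force'])"
```

```text
the job is handed in; nothing more can be done
None
the job is handed in; nothing more can be done
```

The loose bar now lies in the rear notches and is released. The fingers are holding the pilot button fully in, and I've handed the job in at about 20 s of the 61 s limit.

**Last checks:**
- **Rear bar:** both cameras put its centre at x ≈ 60 mm and y ≈ +4 mm in the grill frame. It overhangs both ends and sits at the same height as the front bar.
- **Front bar:** it measures the same as at the start.
- **Button:** the tool stopped moving down while the force rose to about 24 N vertical (about 26 N in total, including a sideways part). It held that for 1.5 s before hand-in. I took this as the stop, because I had no direct reading of the button's travel.
- **Bowl, shaker and sauce pot:** the shaker and pot look untouched in the last picture. I didn't measure them or the bowl again, but the arm never went near them.

**What went wrong or disagreed:**
- **First grasp missed:** the fingers closed above the bar without moving it. The real fingertips were about 36 mm higher than the reported tool position implied, so I went by the camera depth and contact force after that.
- **Grip width:** the gripper read 13.8 mm on the 16 mm bar, and I never explained why. The bar stayed level and firmly held throughout.

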